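# Tip the mailing carton out of the rack and weigh it

## Task

Weigh the plain mailing carton (the slightly lower, unprinted one in the row): tip it forward by its top edge until it leans on the rack's rest bar, then grip it by the spine that now sticks out, lift it out and stand it upright on the scale's pan so that no edge of it hangs over the pan. Do not drop it, and leave the printed cartons standing in the rack.

Things in the scene. Friction and masses are not known exactly. Their poses are not given: they have to be found in the camera images.
- rack: Grey sheet-metal carton rack fixed to the desk, 104 mm deep (x), 226 mm wide (y). Origin: centre of its underside; x points away from its open front, y to its left, z up. On its 4 mm floor four cartons stand side by side, about 3 mm apart (bay centres at x = 0, y = -79.5, -26.5, 26.5, 79.5 mm). End panels 130 mm high, 6 mm thick, 100 mm deep.
- rack_lip (a point): Middle of the inner top edge of the rack's front lip, 12 mm above the desk and 46.5 mm in front of the rack's origin. A carton pulled forward by its top tips about this lip. Axes as the rack's.
- rack_back (a point): Middle of the top of the rack's low back wall, 60 mm above the desk, 49.5 mm behind the rack's origin; the wall is 4 mm thick. Above it the cartons' backs (45 mm behind the rack's origin) are bare, with free space behind; a wall cabinet hangs about 0.62 m above the desk further back. Axes as the rack's.
- rack_bar (a point): Middle of the round steel rest bar (10 mm thick, along the rack's whole width) 96 mm in front of the rack's origin, 68 mm above the desk. A carton tipped towards the bar passes its balance at about 30 degrees and then leans on it by itself at about 38 degrees. Axes as the rack's.
- mailer_center (a point): Centre of the mailing carton: loose, plain brown card, tape strip over its top, blank label on its front; 90 mm deep (x) by 50 mm wide (y) by 160 mm high (z), 0.14 to 0.28 kg. x points from its front (spine) to its back, z to its top. It starts upright in any one bay of the rack, label to the open front, 10 mm lower than the others.
- mailer_foot_fl (a point): Front left corner of the mailing carton's underside (front = label side, left = its +y).
- mailer_foot_fr (a point): Front right corner of the mailing carton's underside (front = label side, left = its +y).
- mailer_foot_bl (a point): Back left corner of the mailing carton's underside (front = label side, left = its +y).
- mailer_foot_br (a point): Back right corner of the mailing carton's underside (front = label side, left = its +y).
- kit_0_center (a point): Centre of one of three printed cartons, loose, 50 mm wide, 90 mm deep, 170 mm high, standing on end in the other bays of the rack. Its own x points up, y to the rack's back, z to the rack's left.
- kit_1_center (a point): Centre of one of three printed cartons, loose, 50 mm wide, 90 mm deep, 170 mm high, standing on end in the other bays of the rack. Its own x points up, y to the rack's back, z to the rack's left.
- kit_2_center (a point): Centre of one of three printed cartons, loose, 50 mm wide, 90 mm deep, 170 mm high, standing on end in the other bays of the rack. Its own x points up, y to the rack's back, z to the rack's left.
- pan (a point): Centre of the top of the parcel scale's flat steel pan, 124 mm (x) by 84 mm (y), 46 mm above the desk; z up. The scale is fixed: grey body 130 mm wide, 150 mm deep and 30 mm high under the pan, and a low display 24 mm high in front of it (to -x, reaching 119 mm from the pan's centre).
Not all that is in view belongs to the job. Leave any yellow look-alike of the part that bears kit_0_center alone.

How it is judged:
By the outcome, as a careful person would: the job done as asked, in the order asked, and still so for the second after the job is handed in, with the robot touching nothing.
It also fails if it takes over 58 s, if anything falls off the work surface, if the arm or the gripper's body presses on something with over 40 N, if the wrist force passes 120 N, or if a joint passes its speed limit or range.

## Robot

A 6-joint arm with a two-finger parallel gripper is mounted at the origin on a cart in front of the work surface, level with it; the furniture and walls round the work are solid. World frame = base frame: x ahead of the robot, y to its left, z up, the work surface at z = 0. Lengths are in m, angles in rad, forces in N, time in s.
With the tool pointing down it reaches from about 0.3 to 0.825 m from the base axis. Payload 5.4 kg.
Tool frame: the origin (TCP) lies midway between the tips of the shut fingers; the grasp point (between the pads) lies 19 mm behind it; z points along the fingers, y is the direction in which the jaws open and shut (so a half turn about z gives the same grasp; the last joint's range is limited). The gripper opens to 92 mm and grips with 3 to 60 N. Pads are 20 mm wide; open, the fingers measure 128 mm over their backs; the gripper's body (75 mm by 189 mm) begins 69 mm behind the grasp point.
Start: joints at [-1.472, 0.158, 1.597, -0, 1.386, -0.21], TCP at [0.175, -0.548, 0.215] pointing down, gripper open.
Joint ranges: [-2.91, 2.91], [-0.94, 2.29], [0.18, 2.7], [-1.29, 4.43], [0.17, 2.64], [-3, 3]. Speed limits (rad/s): [2.57, 2.57, 3.14, 3.14, 3.14, 3.14].

## Interface

Orientations are given as [roll, pitch, yaw] about the fixed x, y, z axes, in that order (R = Rz(yaw) Ry(pitch) Rx(roll)).
In Python, from bench import observe, camera, calibration, close_job gives the robot as it stands.
- The arm moves only by the shell command python3 -m handwheel 'ROWS' [FORCE]. ROWS is JSON, a list of rows, each a list of 3 entries, a list of its own where there are three numbers: the finger opening in m, from 0 to 0.0919, then the shift along the tool's x, y, z in m, then the turn, a rotation vector about the tool's x, y, z in degrees. In form: [[fingers, [tx, ty, tz], [wx, wy, wz]], ...]. A call has 1 to 20 rows; each row shifts and turns the commanded pose from where the row before left it, along the tool's axes as they then stand; what a row does not reach is not made up. A row lasts 1/12 s, in which the tool goes at most 41.7 mm and 7.16 degrees, less where a joint would pass 70% of its speed; a pose out of reach is approached as far as the arm can. A call with a gripper value outside its range is refused whole. The fingers move at their own pace and stop on an object; FORCE is the grip in N (left out, the last holds). Time passes only in rows, so rows that do not move let the fingers close. It gives the time, the measured TCP pose, the force and the opening at its end, in the units of the state.
- observe(): the state, without advancing time (a new reading comes with each control period).
- camera(name): name is "scene" or "top" or "wrist"; returns (picture, depth): 384x512x3 uint8, blue, green, red; 384x512 float32, m along the optical axis (not along the pixel's ray), 0 where there is no reading.
- calibration(name): a dict with "mtx" (3x3 intrinsics, pixels), "k1" (the pictures are not rectified: a ray, as slopes to the right and down, at radius r is drawn at 1 + k1 r^2 times it, then the intrinsics apply), "position" and "rotation" of the camera in the world. Camera axes: x right, y down, z forward; pixel columns grow to the right and rows downward; lengths in m; the calibration is good to about 2 mm. A picture is of the moment at which its call begins: read the wrist's pose just before it. calibration takes no time and is no camera call; for the wrist camera it gives the pose at the moment of the call.
- close_job(): hands the job in, once; it reports no verdict.
The state is a dict: "time": time; "joint_positions": joint angles; "joint_velocities": joint speeds; "tau": joint torques, N m; "tool_pos": TCP position; "ee_rot": TCP orientation; "wrist_force": force on the tool from outside, world axes, zero at the start; "moment": the same for the moment, N m; "width": finger opening in m.
Only numpy, scipy, OpenCV 4.12 (cv2) and the standard library are available. Lean on these libraries where they do the work, as an engineer would, in place of code of your own. Each camera call takes 0.05 s, during which the arm holds its last target.

## Working session

There is one attempt and no reset: what is moved stays moved. The work goes in short steps, Python scripts to look and compute and a shell command to move; the robot and the scene stay as the last step left them, time stands still between calls to the robot, and variables do not carry over. Pictures are saved under pics/ and viewed, and the job is handed in when it is done.

```bash
mkdir -p pics; ls; python3 - <<'E'
from bench import *
import cv2
print(observe())
for n in ("scene","top"):
    p,d=camera(n); cv2.imwrite(f"pics/{n}0.png",p); import numpy as np; np.save(f"pics/{n}0.npy",d); c=calibration(n); print(c)
E
```

```text
pics
{'time': 0.0, 'joint_positions': array([-1.47213922e+00,  1.59047279e-01,  1.59819849e+00,  1.45428633e-05,
        1.38617058e+00, -2.10142400e-01]), 'joint_velocities': array([-0.00114645, -0.00164428, -0.00109243, -0.00028773,  0.00073581,
       -0.00155388]), 'tau': array([ 3.61257898e-04, -3.85570621e+01, -3.22108519e+01,  7.02002342e-02,
        3.78692604e-02, -1.35284749e-04]), 'tool_pos': array([ 0.17465147, -0.54719954,  0.2136368 ]), 'ee_rot': array([-3.13981206e+00, -3.94396598e-04,  3.08796472e-01]), 'wrist_force': array([1.04772882, 0.45888369, 0.52468792]), 'moment': array([-0.02709176,  0.02775753, -0.04387398]), 'width': 0.09190489232146143}
{'mtx': array([[380.02712599,   0.        , 249.84697165],
       [  0.        , 380.02712599, 193.69699014],
       [  0.        ,   0.        ,   1.        ]]), 'k1': -0.09619667106390024, 'position': array([-0.04843423,  0.4251163 ,  0.50140689]), 'rotation': array([-2.0853008 , -0.02419427, -2.25439948])}
{'mtx': array([[401.28318638,   0.        , 257.14092045],
       [  0.        , 401.28318638, 193.20818187],
       [  0.        ,   0.        ,   1.        ]]), 'k1': -0.056338448647727246, 'position': array([-0.16617648, -0.02740871,  0.98272087]), 'rotation': array([-2.48505784,  0.00905556, -1.66083987])}
```

View pics/scene0.png

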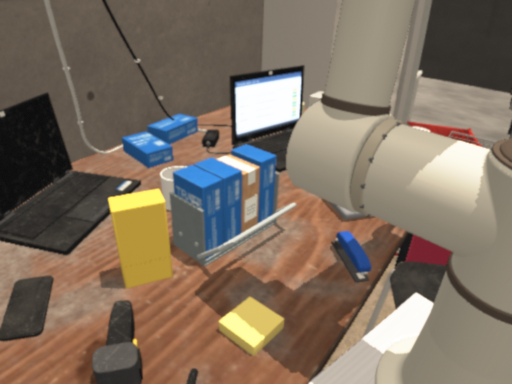

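View pics/top0.png

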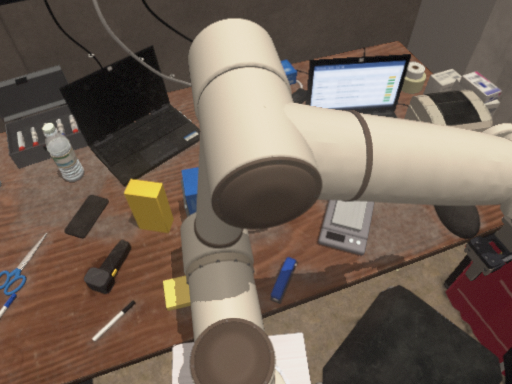

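```bash
cat > h.py <<'E'
import numpy as np, cv2
from scipy.spatial.transform import Rotation as R
from bench import *
def rot(c):
    r=np.array(c['rotation'])
    return r if r.shape==(3,3) else R.from_euler('xyz',r).as_matrix()
def ray(c,uv):
    uv=np.atleast_2d(np.array(uv,float)); K=c['mtx']
    D=np.array([c['k1'],0,0,0,0.])
    return cv2.undistortPoints(uv[:,None],K,D)[:,0]
def cloud(c,d,uv=None):
    if uv is None:
        v,u=np.mgrid[0:d.shape[0],0:d.shape[1]]; uv=np.c_[u.ravel(),v.ravel()]
    uv=np.atleast_2d(uv); z=d[uv[:,1].astype(int),uv[:,0].astype(int)]
    n=ray(c,uv); P=np.c_[n*z[:,None],z]
    return P@rot(c).T+c['position']
def onplane(c,uv,z):
    n=ray(c,uv); w=np.c_[n,np.ones(len(n))]@rot(c).T
    return c['position']+w*((z-c['position'][2])/w[:,2])[:,None]
def proj(c,P):
    q=(np.atleast_2d(P)-c['position'])@rot(c); q=q
    D=np.array([c['k1'],0,0,0,0.])
    return cv2.projectPoints(q,np.zeros(3),np.zeros(3),c['mtx'],D)[0][:,0]
E
python3 - <<'E'
from h import *
for n in("scene","top"):
    d=np.load(f"pics/{n}0.npy");c=calibration(n)
    P=cloud(c,d).reshape(384,512,3)
    for uv in ([(20,230),(200,330),(200,175),(225,165),(240,160),(255,150),(235,245)] if n=="scene" else [(150,340),(350,215),(345,238),(338,215)]): print(n,uv,P[uv[1],uv[0]].round(3))
p=cv2.imread("pics/scene0.png"); cv2.imwrite("pics/s0c.png",cv2.resize(p[130:290,150:310],None,fx=3.7,fy=3.7,interpolation=2))
p=cv2.imread("pics/top0.png"); cv2.imwrite("pics/t0c.png",cv2.resize(p[180:260,300:400],None,fx=7,fy=7,interpolation=2))
E
```

```text
scene (20, 230) [0.781 0.391 0.021]
scene (200, 330) [0.326 0.21  0.001]
scene (200, 175) [0.507 0.085 0.175]
scene (225, 165) [0.517 0.019 0.174]
scene (240, 160) [ 0.533 -0.032  0.165]
scene (255, 150) [ 0.538 -0.078  0.175]
scene (235, 245) [0.468 0.03  0.008]
top (150, 340) [0.163 0.213 0.004]
top (350, 215) [ 0.453 -0.34   0.043]
top (345, 238) [ 0.39  -0.314  0.024]
top (338, 215) [ 0.455 -0.305  0.044]
```

View pics/s0c.png

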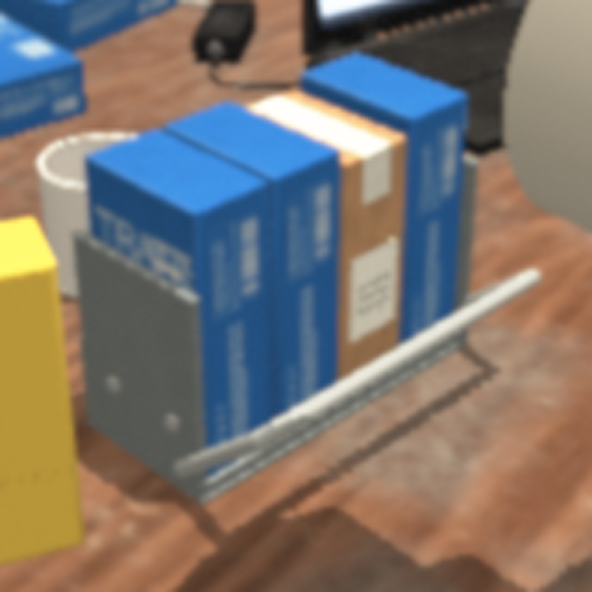

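View pics/t0c.png

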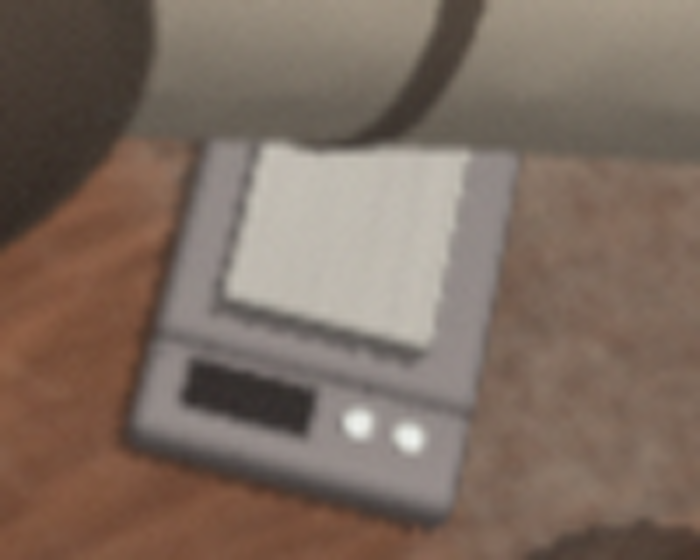

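```bash
python3 - <<'E'
from h import *
c=calibration("scene")
px=np.array([(467,98),(407,122),(337,155),(272,183),(195,213),(88,157),(303,75),(362,53)])/3.7+[150,130]-0.4
loc=np.array([(-45,-104.5),(-45,-54.5),(-45,1.5),(-45,53),(-45,104.5),(45,104.5),(45,-54.5),(45,-104.5)])/1e3
W=onplane(c,px,.174)[:,:2]
def fit(L,W):
    a,b=L.mean(0),W.mean(0);H=(L-a).T@(W-b);U,S,V=np.linalg.svd(H);Rm=V.T@np.diag([1,np.linalg.det(V.T@U.T)])@U.T
    t=b-Rm@a;return np.arctan2(Rm[1,0],Rm[0,0]),t,((L@Rm.T+t)-W)*1e3
y,t,r=fit(loc,W);print("rack",np.degrees(y),t,r.round(1))
# cloud check
d=np.load("pics/scene0.npy");P=cloud(c,d);m=(P[:,2]>.169)&(P[:,2]<.18)&(P[:,0]>.4)&(P[:,0]<.65)&(abs(P[:,1])<.2)
Q=P[m];print(m.sum(),Q[:,2].mean());rr=cv2.minAreaRect(Q[:,:2].astype(np.float32));print(rr)
c=calibration("top")
px=np.array([(228,297),(428,350),(262,145),(470,150)])/7+[300,180]-.4
W=onplane(c,px,.046)[:,:2];print(W)
e=W[0]-W[1];print("front len",np.linalg.norm(e),"yaw",np.degrees(np.arctan2(-e[0],e[1])))
e/=np.linalg.norm(e);xa=np.array([e[1],-e[0]]);print(xa,"pan",(W[0]+W[1])/2+.062*xa)
E
```

```text
rack 6.792836765335069 [0.52068977 0.01164085] [[-0.7 -2.9]
 [-2.  -2.8]
 [ 1.1 -4. ]
 [ 0.8  0.9]
 [-1.7  3.5]
 [ 2.6  2.7]
 [ 0.2  1. ]
 [-0.3  1.6]]
1903 0.1735752099946933
((0.5171180963516235, 0.05431237816810608), (0.09238652884960175, 0.29855284094810486), 7.287274360656738)
[[ 0.43199284 -0.28331067]
 [ 0.39962437 -0.35687766]
 [ 0.50502127 -0.31270826]
 [ 0.49405394 -0.39839397]]
front len 0.08037300064416013 yaw -23.748842981473892
[ 0.91531961 -0.40272821] pan [ 0.47255842 -0.34506331]
```

The mailer is the third carton from the left (bay y = -26.5 mm). I'll raise the arm towards the middle and look with the wrist and top cameras.

```bash
python3 -m handwheel '[[0.0919,[0.028,-0.0138,-0.0166],[0,0,0]],[0.0919,[0.028,-0.0138,-0.0166],[0,0,0]],[0.0919,[0.028,-0.0138,-0.0166],[0,0,0]],[0.0919,[0.028,-0.0138,-0.0166],[0,0,0]],[0.0919,[0.028,-0.0138,-0.0166],[0,0,0]],[0.0919,[0.028,-0.0138,-0.0166],[0,0,0]],[0.0919,[0.028,-0.0138,-0.0166],[0,0,0]],[0.0919,[0.028,-0.0138,-0.0166],[0,0,0]],[0.0919,[0.028,-0.0138,-0.0166],[0,0,0]],[0.0919,[0.028,-0.0138,-0.0166],[0,0,0]],[0.0919,[0,0,0],[0,0,0]]]'
python3 - <<'E'
from h import *
np.set_printoptions(suppress=True,precision=4)
s=observe();print(s['tool_pos'],s['ee_rot'],s['time'])
c=calibration("wrist");print(c)
ims=[]
for n in("wrist","top"):
    p,d=camera(n);cv2.imwrite(f"pics/{n}1.png",p);np.save(f"pics/{n}1.npy",d)
import pickle;pickle.dump(c,open("pics/w1.pkl","wb"))
E
```

```text
time: 1.02
tool_pos: [0.4032, -0.3285, 0.3843]
ee_rot: [3.137, -0.004, 0.314]
wrist_force: [-0.0, -0.3, 0.9]
width: 0.0917
[ 0.4032 -0.3285  0.3843] [ 3.1371 -0.004   0.3144] 1.0167
{'mtx': array([[312.5696,   0.    , 251.9459],
       [  0.    , 312.5696, 193.9503],
       [  0.    ,   0.    ,   1.    ]]), 'k1': -0.08320942484919519, 'position': array([ 0.479 , -0.3025,  0.5556]), 'rotation': array([ 2.8573, -0.0052, -1.2572])}
```

View pics/wrist1.png

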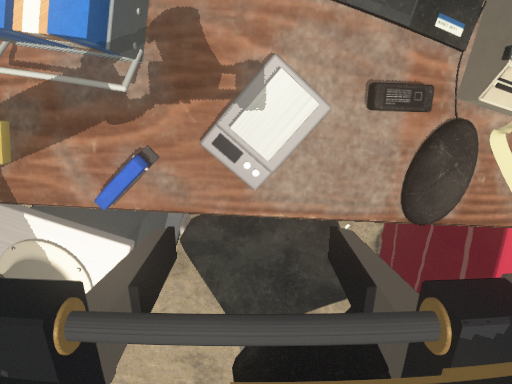

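View pics/top1.png

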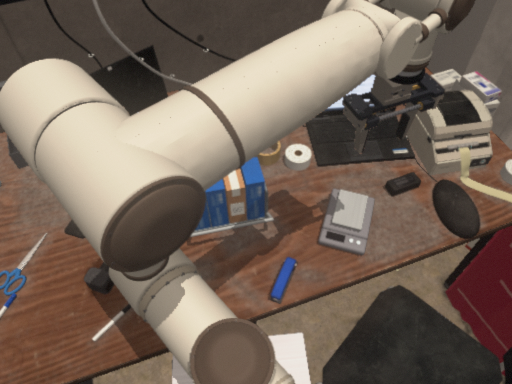

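Wrist view: the whole scale is visible (pan roughly (228,122)-(330,108)); top view: the scale and the taped mailer at (235,185). Enlarging.

```bash
python3 - <<'E'
import cv2,numpy as np
p=cv2.imread("pics/wrist1.png")[45:195,190:340]
q=cv2.imread("pics/top1.png")[180:260,312:382]
cv2.imwrite("pics/c1.png",cv2.resize(p,None,fx=4,fy=4,interpolation=2))
cv2.imwrite("pics/c2.png",cv2.resize(q,None,fx=7,fy=7,interpolation=2))
E
```

```text
(no output)
```

View pics/c1.png

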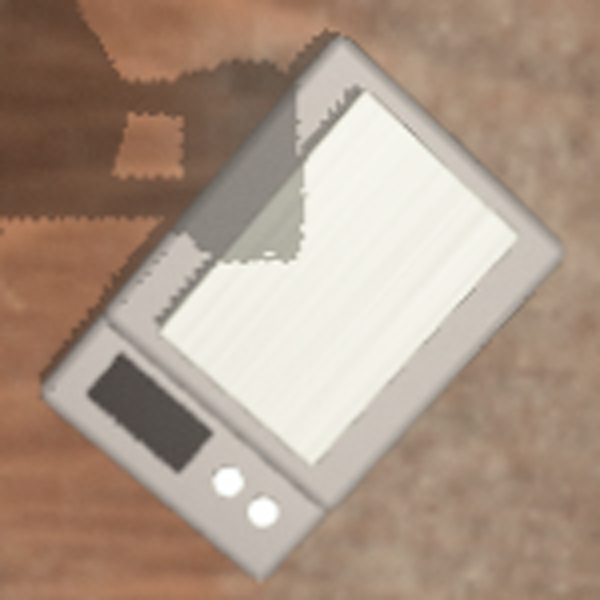

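View pics/c2.png

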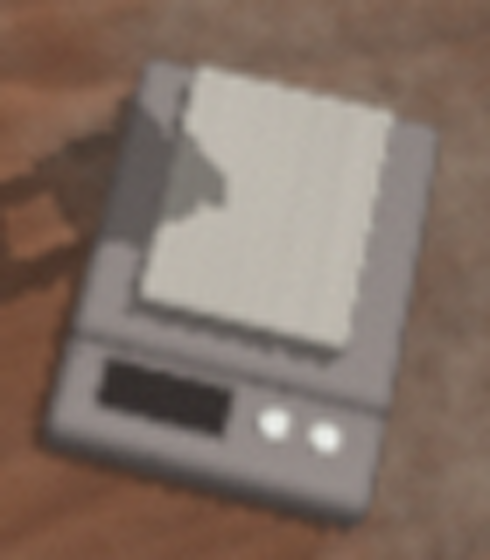

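```bash
cat >> h.py <<'E'
def fit(L,W):
    L=np.asarray(L,float);a,b=L.mean(0),W.mean(0);H=(L-a).T@(W-b);U,S,V=np.linalg.svd(H);Rm=V.T@np.diag([1,np.linalg.det(V.T@U.T)])@U.T
    t=b-Rm@a;return np.degrees(np.arctan2(Rm[1,0],Rm[0,0])),t,((L@Rm.T+t)-W)*1e3
E
python3 - <<'E'
from h import *
import pickle
np.set_printoptions(suppress=True,precision=4)
L=np.array([(-62,42),(-62,-42),(62,-42),(62,42)])/1e3
for c,px in((pickle.load(open("pics/w1.pkl","rb")),np.array([(160,333),(312,464),(517,237),(367,92)])/4+[190,45]-.4),(calibration("top"),np.array([(143,296),(346,350),(393,115),(197,67)])/7+[312,180]-.4)):
    W=onplane(c,px,.046)[:,:2];y,t,r=fit(L,W);print(y,t,r.round(1).tolist())
P=cloud(calibration("top"),np.load("pics/top1.npy"))
print(np.median(P.reshape(384,512,3)[200:215,342:358,2]))
P=P.reshape(384,512,3)
for uv in[(235,185),(250,180),(238,210),(240,222)]:print(uv,P[uv[1],uv[0]])
c=cv2.imread("pics/top1.png")[150:245,180:290];cv2.imwrite("pics/c3.png",cv2.resize(c,None,fx=6,fy=6,interpolation=2))
E
```

```text
-23.356456582225714 [ 0.4725 -0.3445] [[-0.1, 1.3], [-1.7, -0.6], [0.6, -1.7], [1.2, 1.0]]
-23.120874605394945 [ 0.4721 -0.344 ] [[-0.9, 2.0], [-0.9, -0.6], [1.0, -1.0], [0.8, -0.3]]
0.045701111669913974
(235, 185) [ 0.4964 -0.0215  0.1628]
(250, 180) [ 0.5006 -0.0615  0.1736]
(238, 210) [ 0.484  -0.0241  0.0664]
(240, 222) [ 0.4799 -0.027   0.0115]
```

View pics/c3.png

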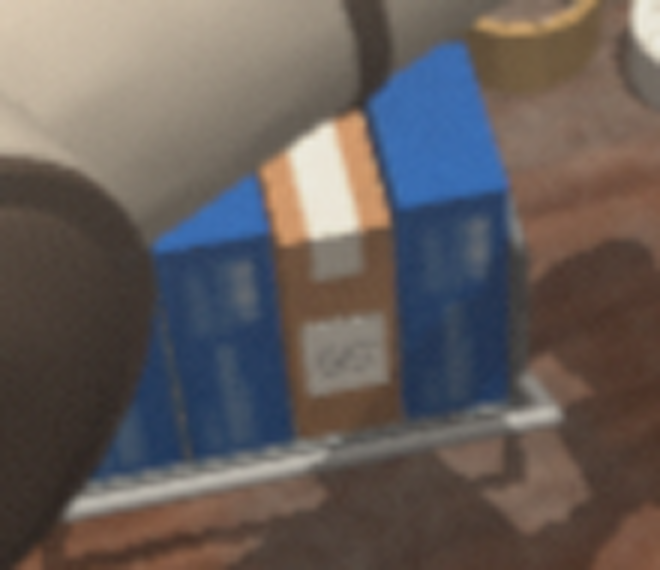

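```bash
python3 - <<'E'
from h import *
np.set_printoptions(suppress=True,precision=4)
c=calibration("top")
px=lambda a:np.array(a)/6+[180,150]-.4
M=onplane(c,px([(278,247),(392,227)]),.164)[:,:2]; B=onplane(c,px([(397,210),(507,187),(268,232),(155,250)]),.174)[:,:2]
print(M,B)
y=np.radians(6.8);Rm=np.array([[np.cos(y),-np.sin(y)],[np.sin(y),np.cos(y)]]);t=np.array([.5207,.0116])
print("in rack(scene fit)",((M-t)@Rm*1e3).round(1),((B-t)@Rm*1e3).round(1))
L=np.array([(-45,-1.5),(-45,-51.5),(-45,-54.5),(-45,-104.5),(-45,1.5)])/1e3
print(fit(L,np.vstack([M,B[:3]])))
E
```

```text
[[ 0.4786  0.003 ]
 [ 0.4848 -0.0468]] [[ 0.486  -0.0494]
 [ 0.4942 -0.0979]
 [ 0.4793  0.0066]
 [ 0.4742  0.055 ]]
in rack(scene fit) [[-42.8  -3.5]
 [-42.5 -53.7]] [[ -41.7  -56.4]
 [ -39.3 -105.6]
 [ -41.7   -0.1]
 [ -41.    48.6]]
(np.float64(8.189578281869549), array([0.5231, 0.0112]), array([[ 0.187 ,  0.2742],
       [ 1.0954,  0.6003],
       [ 0.3432,  0.21  ],
       [-0.6834, -0.773 ],
       [-0.9423, -0.3115]]))
```

```bash
python3 - <<'E'
from h import *
d=np.load("pics/scene0.npy");c=calibration("scene");P=cloud(c,d).reshape(384,512,3)
for uv in[(233,80),(300,70),(235,140),(301,130),(170,172)]:print(uv,P[uv[1],uv[0]].round(3))
E
python3 -m handwheel '[[0,[0.0239,-0.0205,0.005],[0,0,0]],[0,[0.0239,-0.0205,0.005],[0,0,0]],[0,[0.0239,-0.0205,0.005],[0,0,0]],[0,[0.0239,-0.0205,0.005],[0,0,0]],[0,[0.0239,-0.0205,0.005],[0,0,0]],[0,[0.0239,-0.0205,0.005],[0,0,0]]]'
```

```text
(233, 80) [ 0.907 -0.294  0.231]
(300, 70) [ 0.91  -0.596  0.23 ]
(235, 140) [ 0.899 -0.297  0.033]
(301, 130) [0.266 0.079 0.336]
(170, 172) [0.739 0.031 0.074]
time: 1.62
tool_pos: [0.4983, -0.1702, 0.3487]
ee_rot: [-3.14, 0.002, 0.307]
wrist_force: [-0.3, -0.3, 1.0]
width: 0.0539
```

Laptop is far away (x ≈ 0.9). Continue and turn to the rack's yaw.

```bash
python3 -m handwheel '[[0,[0.0239,-0.0205,0.005],[0,0,0]],[0,[0.0239,-0.0205,0.005],[0,0,0]],[0,[0.0239,-0.0205,0.005],[0,0,0]],[0,[0.0239,-0.0205,0.005],[0,0,0]],[0,[0.0239,-0.0205,0.005],[0,0,0]],[0,[0.0239,-0.0205,0.005],[0,0,0]],[0,[0,0,0],[0,0,5.3]],[0,[0,0,0],[0,0,5.3]],[0,[0,0,0],[0,0,0]]]'
python3 - <<'E'
from h import *
import pickle
np.set_printoptions(suppress=True,precision=4)
s=observe();print(s['tool_pos'],s['ee_rot'],s['time'],s['joint_positions'])
c=calibration("wrist")
for n in("wrist","scene"):
    p,d=camera(n);cv2.imwrite(f"pics/{n}2.png",p);np.save(f"pics/{n}2.npy",d)
pickle.dump(c,open("pics/w2.pkl","wb"))
E
```

```text
time: 2.37
tool_pos: [0.5974, -0.0106, 0.3185]
ee_rot: [-3.141, 0.003, 0.121]
wrist_force: [0.2, 0.1, -0.0]
width: 0.0004
[ 0.5974 -0.0106  0.3185] [-3.1409  0.0033  0.1207] 2.3667 [-0.2194  0.1733  1.3774 -0.0005  1.5942  1.2306]
```

View pics/wrist2.png

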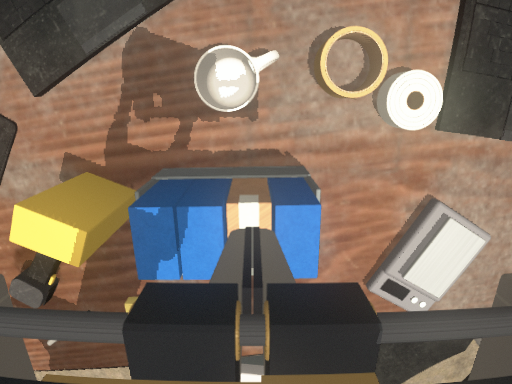

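View pics/scene2.png

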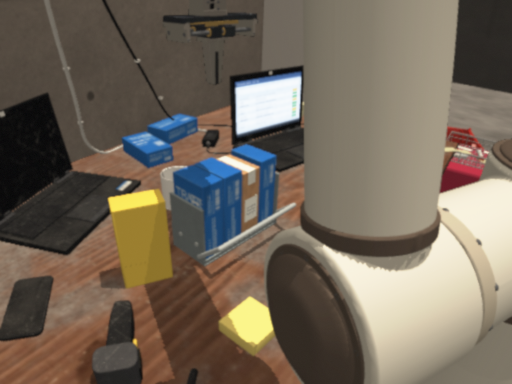

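```bash
python3 - <<'E'
import cv2
c=cv2.imread("pics/wrist2.png")[150:290,120:335];cv2.imwrite("pics/c4.png",cv2.resize(c,None,fx=3.7,fy=3.7,interpolation=2))
E
```

```text
(no output)
```

View pics/c4.png

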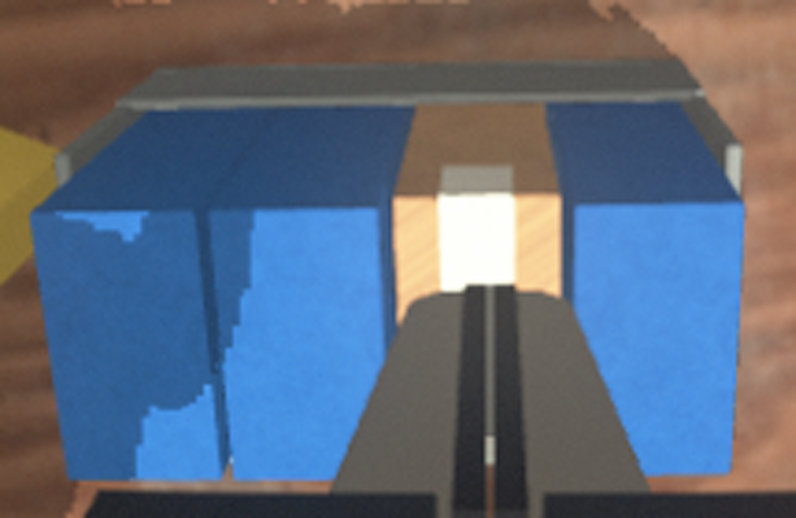

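```bash
python3 - <<'E'
from h import *
import pickle
np.set_printoptions(suppress=True,precision=4)
c=pickle.load(open("pics/w2.pkl","rb"))
px=lambda a:np.array(a)/3.7+[120,150]-.4
M=onplane(c,px([(395,195),(560,193)]),.164)[:,:2]; B=onplane(c,px([(32,212),(193,208),(212,208),(380,207),(575,205),(742,203)]),.174)[:,:2]
print(M,B)
L=np.array([(45,-1.5),(45,-51.5),(45,104.5),(45,54.5),(45,51.5),(45,1.5),(45,-54.5),(45,-104.5)])/1e3
y,t,r=fit(L,np.vstack([M,B]));print(y,t,r.round(1).tolist())
E
```

```text
[[ 0.5683  0.0147]
 [ 0.5748 -0.0337]] [[ 0.5537  0.1194]
 [ 0.5607  0.072 ]
 [ 0.5614  0.0665]
 [ 0.5676  0.0182]
 [ 0.5749 -0.0375]
 [ 0.5812 -0.0853]]
7.611498741446451 [0.5232 0.0108] [[-0.3, 0.6], [-0.2, -0.5], [0.3, 1.0], [-0.1, -1.2], [-0.4, 1.3], [0.1, 0.1], [0.1, 0.2], [0.4, -1.4]]
```

```bash
python3 -m handwheel '[[0,[0.003,-0.0048,0.02],[0,0,-0.7]],[0,[0,0,0.031],[0,0,0]],[0,[0,0,0.031],[0,0,0]],[0,[0,0,0.031],[0,0,0]],[0,[0,0,0.031],[0,0,0]],[0,[0,0,0.028],[0,0,0]],[0,[0,0,0],[0,0,0]],[0,[0,0,0],[0,0,0]]]'
cat > st.py <<'E'
from h import *
np.set_printoptions(suppress=True,precision=4)
s=observe();d=s['tool_pos'][:2]-[.523,.011];y=np.radians(7.6)
print("rack xy mm",(1e3*np.array([d[0]*np.cos(y)+d[1]*np.sin(y),-d[0]*np.sin(y)+d[1]*np.cos(y)])).round(1),"z",s['tool_pos'][2].round(4),"rpy",np.degrees(s['ee_rot']).round(1),"F",s['wrist_force'].round(1),'w',s['width'],'t',s['time'])
E
python3 st.py
```

```text
time: 3.13
tool_pos: [0.599, -0.0051, 0.1472]
ee_rot: [-3.14, 0.004, 0.136]
wrist_force: [0.6, 0.2, 1.0]
width: 0.0004
rack xy mm [ 73.2 -26. ] z 0.1472 rpy [-179.9    0.2    7.8] F [0.6 0.2 1. ] w 0.00040405753936908226 t 3.1333
```

```bash
python3 -m handwheel '[[0,[-0.005,0,0],[0,0,0]],[0,[-0.005,0,0],[0,0,0]],[0,[-0.004,0,0],[0,0,0]],[0,[-0.004,0,-0.001],[0,0,0]],[0,[-0.004,0,-0.002],[0,0,0]],[0,[-0.004,0,-0.002],[0,0,0]],[0,[-0.004,0,-0.002],[0,0,0]],[0,[0,0,0],[0,0,0]]]'
python3 st.py; python3 - <<'E'
from h import *
p,d=camera("scene");cv2.imwrite("pics/s3.png",cv2.resize(p[130:290,150:310],None,fx=3.7,fy=3.7,interpolation=2))
E
```

```text
time: 3.8
tool_pos: [0.5706, -0.0087, 0.1565]
ee_rot: [3.141, -0.001, 0.136]
wrist_force: [1.2, -0.4, 0.9]
width: 0.0004
rack xy mm [ 44.5 -25.9] z 0.1565 rpy [180.   -0.1   7.8] F [ 1.2 -0.4  0.9] w 0.00036251473794619615 t 3.8
```

View pics/s3.png

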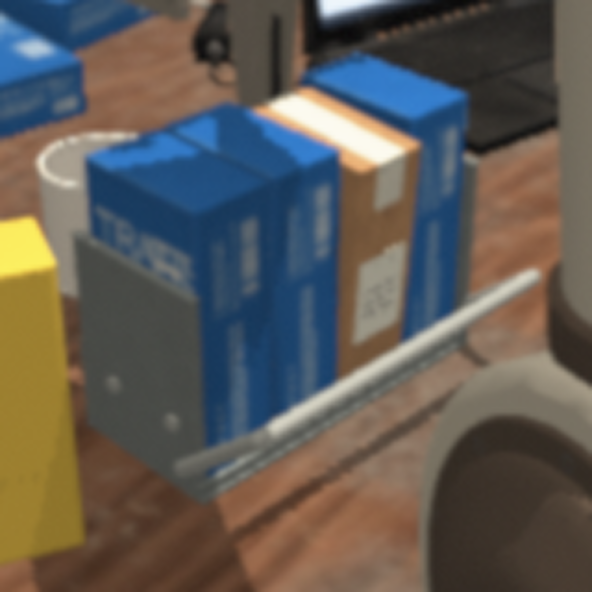

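```bash
python3 -m handwheel '[[0,[-0.005,0,-0.0018],[0,0,0]],[0,[-0.005,0,-0.0018],[0,0,0]],[0,[-0.005,0,-0.0018],[0,0,0]],[0,[-0.005,0,-0.0016],[0,0,0]],[0,[-0.005,0,-0.0015],[0,0,0]],[0,[-0.005,0,-0.0012],[0,0,0]],[0,[-0.005,0,-0.001],[0,0,0]],[0,[-0.005,0,-0.001],[0,0,0]],[0,[-0.005,0,-0.001],[0,0,0]],[0,[0,0,0],[0,0,0]]]'
python3 st.py; python3 - <<'E'
from h import *
p,d=camera("scene");cv2.imwrite("pics/s4.png",cv2.resize(p[130:290,150:310],None,fx=3.7,fy=3.7,interpolation=2))
E
```

```text
time: 4.68
tool_pos: [0.5251, -0.0148, 0.1683]
ee_rot: [-3.141, 0.001, 0.136]
wrist_force: [-0.3, -0.5, -0.0]
width: 0.0003
rack xy mm [ -1.3 -25.8] z 0.1683 rpy [-180.     0.     7.8] F [-0.3 -0.5 -0. ] w 0.0003102353811718349 t 4.6833
```

View pics/s4.png

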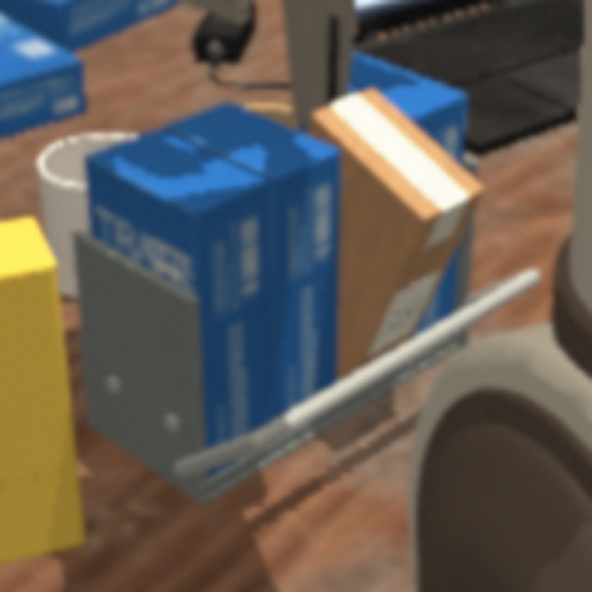

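```bash
python3 -m handwheel '[[0,[-0.004,0,-0.0005],[0,0,0]],[0,[-0.004,0,-0.0005],[0,0,0]],[0,[-0.004,0,-0.0005],[0,0,0]],[0,[-0.003,0,-0.0005],[0,0,0]],[0,[-0.003,0,0],[0,0,0]],[0,[-0.003,0,0],[0,0,0]],[0,[-0.003,0,0],[0,0,0]],[0,[0,0,0],[0,0,0]]]'
python3 st.py; python3 - <<'E'
from h import *
p,d=camera("scene");cv2.imwrite("pics/s5.png",cv2.resize(p[130:290,150:310],None,fx=3.7,fy=3.7,interpolation=2))
E
```

```text
time: 5.4
tool_pos: [0.5017, -0.018, 0.1702]
ee_rot: [-3.141, 0.0, 0.136]
wrist_force: [-0.7, 0.4, 0.2]
width: 0.0004
rack xy mm [-24.9 -25.9] z 0.1702 rpy [-180.     0.     7.8] F [-0.7  0.4  0.2] w 0.0003885173751630181 t 5.4
```

View pics/s5.png

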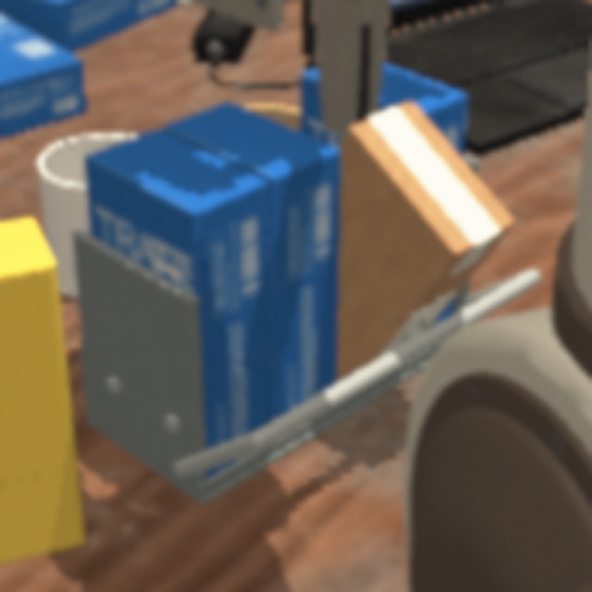

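```bash
python3 -m handwheel '[[0,[-0.003,0,0],[0,0,0]],[0,[-0.003,0,0],[0,0,0]],[0,[-0.003,0,0],[0,0,0]],[0,[-0.003,0,0],[0,0,0]],[0,[0,0,0],[0,0,0]],[0,[0,0,0],[0,0,0]]]'
python3 st.py; python3 - <<'E'
from h import *
p,d=camera("scene");cv2.imwrite("pics/s6.png",cv2.resize(p[130:290,150:310],None,fx=3.7,fy=3.7,interpolation=2))
E
```

```text
time: 5.95
tool_pos: [0.4903, -0.0196, 0.1703]
ee_rot: [3.142, -0.0, 0.136]
wrist_force: [-0.1, 0.0, -0.3]
width: 0.0005
rack xy mm [-36.5 -26.1] z 0.1703 rpy [180.   -0.    7.8] F [-0.1  0.  -0.3] w 0.00045188042246397216 t 5.95
```

View pics/s6.png

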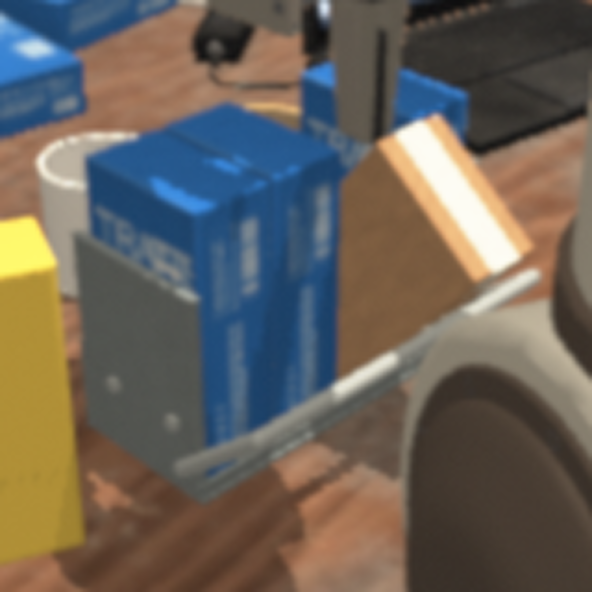

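It now leans on the bar (image: top edge at (440,190) in the crop). Retreating up and measuring its pose.

```bash
python3 -m handwheel '[[0.0919,[0.004,0,-0.01],[0,0,0]],[0.0919,[0.004,0,-0.03],[0,0,0]],[0.0919,[0,0,-0.035],[0,0,0]],[0.0919,[0,0,-0.035],[0,0,0]],[0.0919,[0,0,-0.035],[0,0,0]],[0.0919,[0,0,-0.035],[0,0,0]],[0.0919,[0,0,0],[0,0,0]],[0.0919,[0,0,0],[0,0,0]]]'
python3 st.py; python3 - <<'E'
from h import *
p,d=camera("scene");cv2.imwrite("pics/s7.png",cv2.resize(p[130:290,150:310],None,fx=3.7,fy=3.7,interpolation=2));np.save("pics/s7.npy",d)
c=calibration("scene");P=cloud(c,d);y=np.radians(7.6);Q=(P[:,:2]-[.523,.011])@np.array([[np.cos(y),-np.sin(y)],[np.sin(y),np.cos(y)]])
Q=np.c_[Q,P[:,2]]*1e3
hsv=cv2.cvtColor(p,cv2.COLOR_BGR2HSV).reshape(-1,3)
m=(Q[:,0]<-60)&(Q[:,0]>-160)&(Q[:,1]>-60)&(Q[:,1]<8)&(Q[:,2]>125)&(Q[:,2]<200)
T=Q[m];print(len(T))
k=T[:,1]<-4; T=T[k]
A=np.c_[T[:,0],T[:,1],np.ones(len(T))]
for _ in range(4):
    s=np.linalg.lstsq(A,T[:,2],rcond=None)[0];r=T[:,2]-A@s;g=abs(r)<4;A,T=A[g],T[g]
print(len(T),s,"tilt",np.degrees(np.arctan(s[0])),r.std(),T.min(0),T.max(0))
E
```

```text
time: 6.67
tool_pos: [0.4998, -0.0188, 0.3536]
ee_rot: [3.139, -0.006, 0.136]
wrist_force: [-0.6, 1.0, -1.1]
width: 0.0519
rack xy mm [-27.  -26.5] z 0.3536 rpy [179.9  -0.3   7.8] F [-0.6  1.  -1.1] w 0.0518959152555114 t 6.6667
1303
804 [7.74104430e-01 3.44714917e-03 2.36797370e+02] tilt 37.743612688408284 1.1401522279645977 [-137.45189948  -53.67456645  128.51085035] [-63.82867698  -4.08662389 186.27758241]
```

View pics/s7.png

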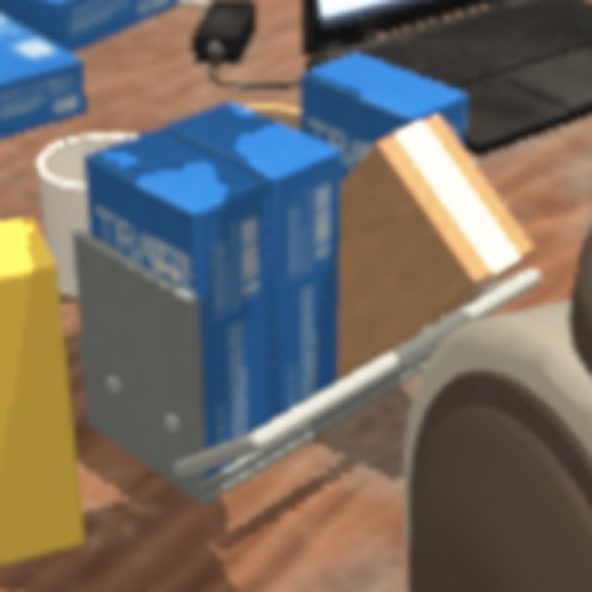

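```bash
python3 -m handwheel '[[0.0919,[0,0,0],[0,6.3,0]],[0.0919,[0,0,0],[0,6.3,0]],[0.0919,[0,0,0],[0,6.3,0]],[0.0919,[0,0,0],[0,6.3,0]],[0.0919,[0,0,0],[0,6.3,0]],[0.0919,[0,0,0],[0,6.3,0]],[0.0919,[0,0,0],[0,0,0]],[0.0919,[0,0,0],[0,0,0]]]'
python3 st.py;python3 -c "from bench import*;print(observe()['joint_positions'])"
```

```text
time: 7.38
tool_pos: [0.497, -0.0187, 0.3476]
ee_rot: [-3.139, -0.655, 0.132]
wrist_force: [0.1, 0.7, 0.8]
width: 0.0919
rack xy mm [-29.7 -26. ] z 0.3476 rpy [-179.8  -37.5    7.6] F [0.1 0.7 0.8] w 0.09188531372295033 t 7.3833
[-0.5515732  -0.67070867  2.14424836  0.43389047  1.16884583  0.81718479]
```

```bash
python3 -m handwheel '[[0.0919,[-0.0297,0.0002,0.0077],[0,0,0]],[0.0919,[-0.0297,0.0002,0.0077],[0,0,0]],[0.0919,[-0.0297,0.0002,0.0077],[0,0,0]],[0.0919,[-0.0297,0.0002,0.0077],[0,0,0]],[0.0919,[-0.0297,0.0002,0.0077],[0,0,0]],[0.0919,[-0.0297,0.0002,0.0077],[0,0,0]],[0.0919,[0,0,0],[0,0,0]],[0.0919,[0,0,0],[0,0,0]]]'
python3 st.py;python3 -c "from bench import*;print(observe()['joint_positions'])"
```

```text
time: 8.05
tool_pos: [0.4167, -0.0438, 0.203]
ee_rot: [-3.128, -0.64, 0.134]
wrist_force: [0.7, 0.4, 0.5]
width: 0.0919
rack xy mm [-112.6  -40.2] z 0.203 rpy [-179.2  -36.7    7.7] F [0.7 0.4 0.5] w 0.09190366294023312 t 8.05
[-0.84139001 -0.93871885  2.54197538  0.56515834  1.21367402  0.47725249]
```

The tilt of 37° this close hits joint 2's limit; I'll grip at about 18° tilt instead and undo the rest while standing it up.

```bash
python3 -m handwheel '[[0.0919,[0.004,-0.004,-0.005],[0,-6.2,0]],[0.0919,[0.002,-0.004,-0.005],[0,-6.2,0]],[0.0919,[0,-0.004,0],[0,-6.2,0]],[0.0919,[0,0,0],[0,0,0]],[0.0919,[0,0,0],[0,0,0]]]'
python3 st.py;python3 -c "from bench import*;print(observe()['joint_positions'])"
```

```text
time: 8.47
tool_pos: [0.4163, -0.0309, 0.216]
ee_rot: [-3.133, -0.319, 0.145]
wrist_force: [0.3, -1.0, -0.8]
width: 0.0921
rack xy mm [-111.3  -27.5] z 0.216 rpy [-179.5  -18.3    8.3] F [ 0.3 -1.  -0.8] w 0.0921211522992159 t 8.4667
[-0.53488177 -0.59158812  2.25646665  0.21742099  1.23840493  0.84325747]
```

```bash
python3 - <<'E'
from h import *
c=calibration("wrist");p,d=camera("wrist");cv2.imwrite("pics/w8.png",p)
import pickle;pickle.dump(c,open("pics/w8.pkl","wb"))
E
```

```text
(no output)
```

View pics/w8.png

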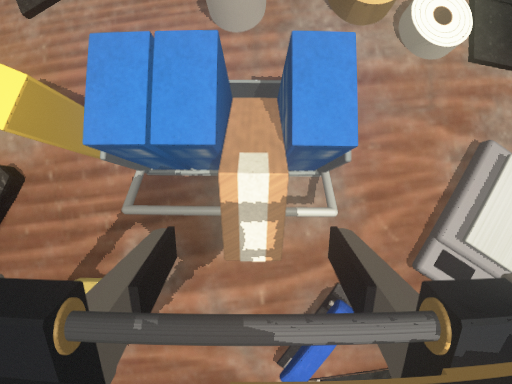

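The carton's top (221–287 px, midline 254) sits centred between the fingers (midline 252). Descending and gripping.

```bash
python3 -m handwheel '[[0.0919,[0,0,0.022],[0,0,0.7]],[0.0919,[-0.0004,0,0.022],[0,0,0]],[0.0919,[-0.0004,0,0.022],[0,0,0]],[0.0919,[-0.0004,0,0.022],[0,0,0]],[0.0919,[-0.0004,0,0.02],[0,0,0]],[0.0919,[0,0,0],[0,0,0]],[0.0919,[0,0,0],[0,0,0]]]'
python3 st.py; python3 - <<'E'
from h import *
p,d=camera("scene");cv2.imwrite("pics/s8.png",cv2.resize(p[110:290,150:330],None,fx=3.3,fy=3.3,interpolation=2))
E
```

```text
time: 9.1
tool_pos: [0.4451, -0.0268, 0.111]
ee_rot: [-3.128, -0.317, 0.125]
wrist_force: [0.8, -0.5, 0.6]
width: 0.0918
rack xy mm [-82.2 -27.1] z 0.111 rpy [-179.2  -18.2    7.2] F [ 0.8 -0.5  0.6] w 0.09176881870721593 t 9.1
```

View pics/s8.png

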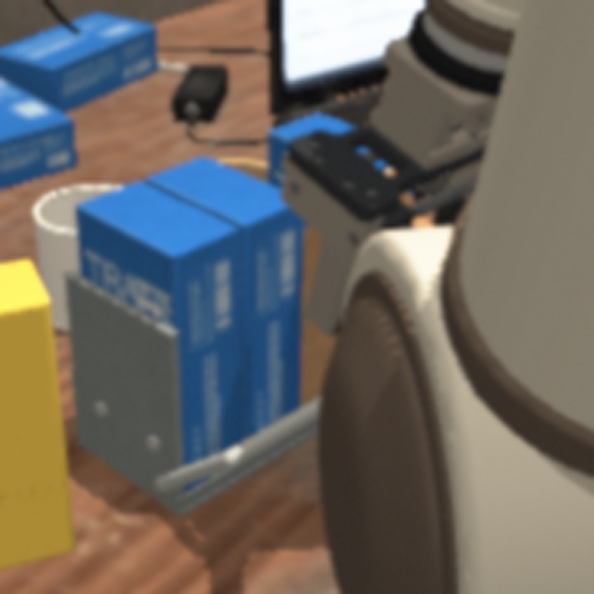

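Positioned over the sides of the spine. Close with 25 N.

```bash
python3 -m handwheel '[[0.03,[0,0,0],[0,0,0]],[0.03,[0,0,0],[0,0,0]],[0.03,[0,0,0],[0,0,0]],[0.03,[0,0,0],[0,0,0]],[0.03,[0,0,0],[0,0,0]],[0.03,[0,0,0],[0,0,0]],[0.03,[0,0,0],[0,0,0]],[0.03,[0,0,0],[0,0,0]]]' 25
python3 st.py
```

```text
time: 9.82
tool_pos: [0.4461, -0.0265, 0.1111]
ee_rot: [-3.128, -0.317, 0.127]
wrist_force: [-0.2, -0.5, 1.2]
width: 0.0501
rack xy mm [-81.2 -27. ] z 0.1111 rpy [-179.2  -18.2    7.3] F [-0.2 -0.5  1.2] w 0.05010964968476769 t 9.8167
```

```bash
python3 -m handwheel '[[0.03,[-0.0005,0,-0.005],[0,0,0]],[0.03,[-0.001,0,-0.008],[0,0,0]],[0.03,[-0.0015,0,-0.012],[0,0,0]],[0.03,[-0.0022,0,-0.015],[0,0,0]],[0.03,[-0.0022,0,-0.015],[0,0,0]],[0.03,[0,0,0],[0,0,0]]]' 25
python3 st.py; python3 - <<'E'
from h import *
c=calibration("wrist");p,d=camera("wrist");cv2.imwrite("pics/w9.png",p)
E
```

```text
time: 10.32
tool_pos: [0.4225, -0.0311, 0.1636]
ee_rot: [-3.131, -0.32, 0.128]
wrist_force: [0.4, -0.5, -1.7]
width: 0.0501
rack xy mm [-105.2  -28.4] z 0.1636 rpy [-179.4  -18.3    7.3] F [ 0.4 -0.5 -1.7] w 0.05012790827013259 t 10.3167
```

View pics/w9.png

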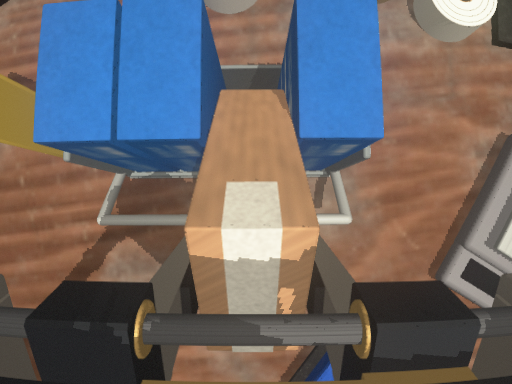

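```bash
python3 -m handwheel '[[0.03,[-0.0022,-0.0005,-0.015],[0,0,0]],[0.03,[-0.0022,-0.0005,-0.015],[0,0,0]],[0.03,[-0.0022,0,-0.015],[0,0,0]],[0.03,[-0.0022,0,-0.015],[0,0,0]],[0.03,[-0.0022,0,-0.015],[0,0,0]],[0.03,[-0.0022,0,-0.015],[0,0,0]],[0.03,[-0.0022,0,-0.015],[0,0,0]],[0.03,[-0.0022,0,-0.015],[0,0,0]],[0.03,[0,0,0],[0,0,0]]]' 25
python3 st.py; python3 - <<'E'
from h import *
print(observe()['joint_positions'])
for n in("wrist","scene"):
  p,d=camera(n);cv2.imwrite(f"pics/{n}10.png",p)
E
```

```text
time: 11.12
tool_pos: [0.3688, -0.0385, 0.2713]
ee_rot: [-3.131, -0.319, 0.127]
wrist_force: [-0.1, 0.1, -1.7]
width: 0.0499
rack xy mm [-159.4  -28.6] z 0.2713 rpy [-179.4  -18.3    7.3] F [-0.1  0.1 -1.7] w 0.04987745971756737 t 11.1167
[-0.65263969 -0.79171192  2.25540156  0.23172867  1.45731721  0.78888056]
```

View pics/scene10.png

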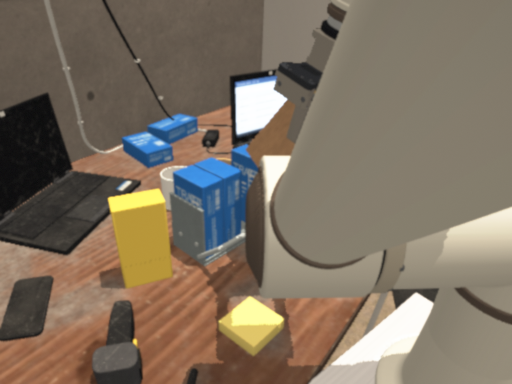

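View pics/wrist10.png

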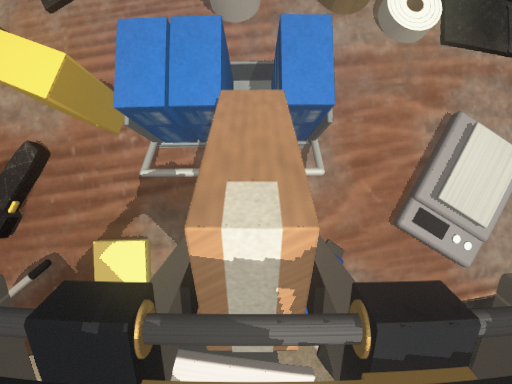

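```bash
python3 -m handwheel '[[0.03,[0,0,-0.006],[0,-5.4,0]],[0.03,[0,0,-0.006],[0,-5.4,0]],[0.03,[0,0,-0.006],[0,-5.4,0]],[0.03,[0,0,-0.006],[0,-5.4,0]],[0.03,[0,0,-0.006],[0,-5.4,0]],[0.03,[0,0,-0.006],[0,-5.4,0]],[0.03,[0,0,0],[0,-5.4,0]],[0.03,[0,0,0],[0,0,0]],[0.03,[0,0,0],[0,0,0]]]' 25
python3 st.py; python3 - <<'E'
from h import *
print(observe()['joint_positions'])
c=calibration("wrist")
p,d=camera("wrist");cv2.imwrite("pics/w11.png",p);np.save("pics/w11.npy",d)
import pickle;pickle.dump(c,open("pics/w11.pkl","wb"))
E
```

```text
time: 11.97
tool_pos: [0.3659, -0.0378, 0.3023]
ee_rot: [-3.125, 0.345, 0.138]
wrist_force: [-0.6, 0.5, -1.6]
width: 0.0501
rack xy mm [-162.2  -27.6] z 0.3023 rpy [-179.1   19.8    7.9] F [-0.6  0.5 -1.6] w 0.05009347203849741 t 11.9667
[-0.31379116 -0.14566648  1.76784094 -0.13862355  1.83659737  1.10645626]
```

View pics/w11.png

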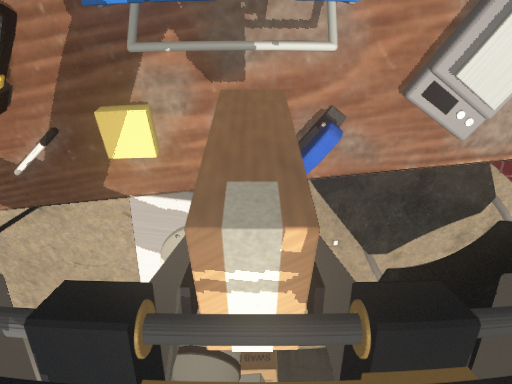

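```bash
cat > carton.py <<'E'
import sys,pickle
from h import *
np.set_printoptions(suppress=True,precision=4)
def meas(tag,save=True):
    s=observe();c=calibration("wrist");p,d=camera("wrist");cv2.imwrite(f"pics/{tag}.png",p)
    return run(s,c,d)
def plane(P):
    for _ in range(4):
        m=P.mean(0);n=np.linalg.svd(P-m,full_matrices=False)[2][2];r=(P-m)@n;P=P[abs(r)<max(2*r.std(),5e-4)]
    return m,n,r.std()
def run(s,c,d):
    P=cloud(c,d).reshape(384,512,3)
    mb,nb,rb=plane(P[110:215,222:286].reshape(-1,3)); mt,nt,rt=plane(P[238:300,205:300].reshape(-1,3))
    if nt[2]<0:nt=-nt
    if nb[0]<0:nb=-nb
    print("back n",nb,rb,mb,"top n",nt,rt,mt,"dot",nb@nt)
    print("tilt(top) deg",np.degrees(np.arctan2(nt[0],nt[2])).round(2),np.degrees(np.arctan2(nt[1],nt[2])).round(2),"yaw back",np.degrees(np.arctan2(nb[1],nb[0])).round(2),"pitch back",np.degrees(np.arcsin(nb[2])).round(2))
    # rows of top back edge / corners
    for uv in [(190,227),(320,225),(220,93),(289,93)]:
        r=ray(c,uv)[0];w=rot(c)@np.r_[r,1];k=((mb-c['position'])@nb)/(w@nb);X=c['position']+k*w
        T=R.from_euler('xyz',s['ee_rot']).as_matrix();print(uv,X,"tool",T.T@(X-s['tool_pos']))
if __name__=="__main__":
    if len(sys.argv)>1: meas(sys.argv[1])
E
python3 - <<'E'
from carton import *
run(observe(),pickle.load(open("pics/w11.pkl","rb")),np.load("pics/w11.npy"))
E
```

```text
back n [ 0.9912  0.1321 -0.0055] 0.0002814604811527627 [ 0.4227 -0.0303  0.3005] top n [ 0.0026 -0.0143  0.9999] 0.00034736194415752963 [ 0.4004 -0.0333  0.3531] dot -0.004803849027865343
tilt(top) deg 0.15 -0.82 yaw back 7.59 pitch back -0.31
(190, 227) [ 0.42   -0.0082  0.353 ] tool [ 0.038  -0.0231 -0.066 ]
(320, 225) [ 0.4262 -0.0548  0.3513] tool [ 0.0383  0.0239 -0.065 ]
(220, 93) [ 0.4187 -0.0044  0.2032] tool [ 0.0876 -0.0249  0.0753]
(289, 93) [ 0.4256 -0.056   0.2025] tool [0.0876 0.0271 0.0754]
```

Carton is upright in the grip (0.2° / -0.8°), carton centre 12.6 mm ahead of the TCP, bottom 110 mm below the TCP. Now travel over the scale.

```bash
python3 -m handwheel '[[0.03,[0.002,0.012,-0.0007],[0,0,0]],[0.03,[0.0032,0.02,-0.0011],[0,0,0]],[0.03,[0.0042,0.0259,-0.0015],[0,0,0]],[0.03,[0.0042,0.0259,-0.0015],[0,0,0]],[0.03,[0.0042,0.0259,-0.0015],[0,0,0]],[0.03,[0.0042,0.0259,-0.0015],[0,0,0]],[0.03,[0.0042,0.0259,-0.0015],[0,0,0]],[0.03,[0.0042,0.0259,-0.0015],[0,0,0]],[0.03,[0.0042,0.0259,-0.0015],[0,0,0]],[0.03,[0.0042,0.0259,-0.0015],[0,0,0]],[0.03,[0.0042,0.0259,-0.0015],[0,0,0]],[0.03,[0.0042,0.0259,-0.0015],[0,0,0]],[0.03,[0.0032,0.018,-0.001],[0,0,0]],[0.03,[0,0,0],[0,0,0]],[0.03,[0,0,0],[0,0,0]]]' 25
python3 -m handwheel '[[0.03,[0,0,0],[1.62,0,4.87]],[0.03,[0,0,0],[1.62,0,4.87]],[0.03,[0,0,0],[1.62,0,4.87]],[0.03,[0,0,0],[1.62,0,4.87]],[0.03,[0,0,0],[1.62,0,4.87]],[0.03,[0,0,0],[1.62,0,4.87]],[0.03,[0,0,0],[0,0,0]],[0.03,[0,0,0],[0,0,0]]]' 25
python3 st.py;python3 carton.py w12
```

```text
time: 13.27
tool_pos: [0.458, -0.339, 0.3012]
ee_rot: [-3.129, 0.341, 0.133]
wrist_force: [0.6, 0.6, -2.2]
width: 0.0498
time: 13.93
tool_pos: [0.4585, -0.3377, 0.3014]
ee_rot: [3.141, 0.345, -0.404]
wrist_force: [-0.1, -0.4, -1.7]
width: 0.0498
rack xy mm [-110.  -337.1] z 0.3014 rpy [180.   19.8 -23.2] F [-0.1 -0.4 -1.7] w 0.04980962236593047 t 13.9333
back n [ 0.9192 -0.3937 -0.0047] 0.000280862818323095 [ 0.5109 -0.3602  0.3   ] top n [0.0002 0.0016 1.    ] 0.00035124094494089957 [ 0.4904 -0.3506  0.3522] dot -0.0051561697938393375
tilt(top) deg 0.01 0.09 yaw back -23.18 pitch back -0.27
(190, 227) [ 0.5202 -0.339   0.3518] tool [ 0.0369 -0.023  -0.0668]
(320, 225) [ 0.5017 -0.3822  0.3508] tool [ 0.0372  0.024  -0.0658]
(220, 93) [ 0.5202 -0.3372  0.202 ] tool [ 0.0868 -0.0247  0.0744]
(289, 93) [ 0.4998 -0.3851  0.202 ] tool [0.0868 0.0273 0.0744]
```

View pics/w12.png

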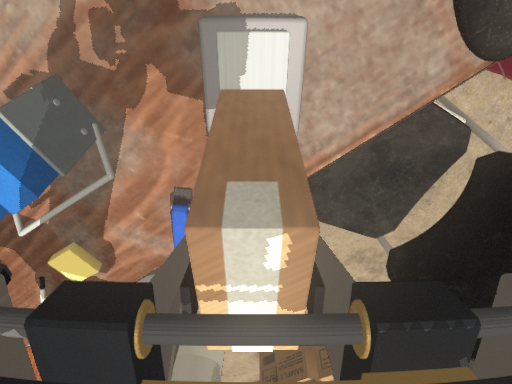

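```bash
python3 -m handwheel '[[0.03,[0.0095,0,0.0175],[0,0,0]],[0.03,[0.0067,0,0.0186],[0,0,0]],[0.03,[0.0067,0,0.0186],[0,0,0]],[0.03,[0.0067,0,0.0186],[0,0,0]],[0.03,[0.0067,0,0.0186],[0,0,0]],[0.03,[0.0067,0,0.0186],[0,0,0]],[0.03,[0.0067,0,0.0186],[0,0,0]],[0.03,[0,0,0],[0,0,0]],[0.03,[0,0,0],[0,0,0]]]' 25
python3 st.py;python3 carton.py w13;python3 - <<'E'
from h import *
p,d=camera("top");cv2.imwrite("pics/t13.png",p)
E
```

```text
time: 14.73
tool_pos: [0.4612, -0.3381, 0.162]
ee_rot: [-3.141, 0.348, -0.404]
wrist_force: [-0.3, 0.6, -1.9]
width: 0.05
rack xy mm [-107.4 -337.8] z 0.162 rpy [-180.    20.   -23.2] F [-0.3  0.6 -1.9] w 0.04996357304507959 t 14.7333
back n [ 0.9195 -0.393  -0.008 ] 0.0002779601161857802 [ 0.5135 -0.3606  0.1602] top n [ 0.0036 -0.0015  1.    ] 0.0003459800141677939 [ 0.4932 -0.3511  0.2127] dot -0.004088301475492792
tilt(top) deg 0.21 -0.09 yaw back -23.14 pitch back -0.46
(190, 227) [ 0.523  -0.3395  0.2122] tool [ 0.0368 -0.023  -0.0667]
(320, 225) [ 0.5045 -0.3827  0.2112] tool [ 0.0372  0.024  -0.0658]
(220, 93) [ 0.5226 -0.3374  0.0624] tool [ 0.0868 -0.0247  0.0745]
(289, 93) [ 0.5021 -0.3853  0.0625] tool [0.0868 0.0273 0.0744]
```

View pics/w13.png

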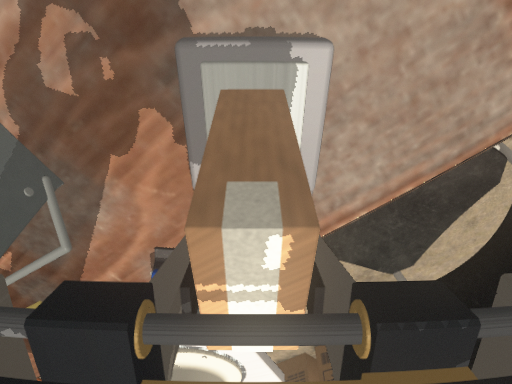

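View pics/t13.png

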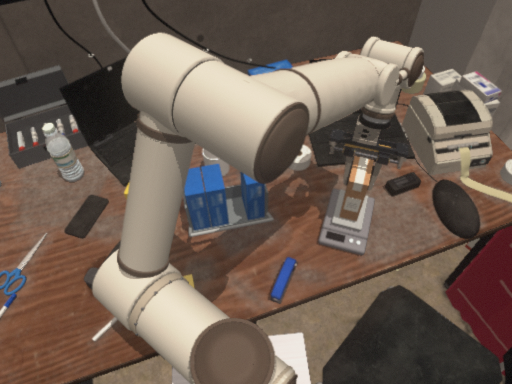

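Centred to about 1 mm, bottom about 6 mm above the pan. Lowering slowly to contact.

```bash
python3 -m handwheel '[[0.03,[0.0005,0,0.0014],[0,0,0]],[0.03,[0.0005,0,0.0014],[0,0,0]],[0.03,[0.0004,0,0.0009],[0,0,0]],[0.03,[0,0,0],[0,0,0]],[0.03,[0,0,0],[0,0,0]]]' 25; python3 st.py
python3 -m handwheel '[[0.03,[0.0003,0,0.0009],[0,0,0]],[0.03,[0,0,0],[0,0,0]]]' 25; python3 st.py
```

```text
time: 15.25
tool_pos: [0.4617, -0.3391, 0.1586]
ee_rot: [3.141, 0.346, -0.406]
wrist_force: [-0.1, -0.3, -2.1]
width: 0.0499
rack xy mm [-107.  -338.9] z 0.1586 rpy [180.   19.8 -23.3] F [-0.1 -0.3 -2.1] w 0.04988283093910442 t 15.25
time: 15.42
tool_pos: [0.4617, -0.339, 0.1574]
ee_rot: [3.141, 0.346, -0.406]
wrist_force: [0.2, -0.8, -2.9]
width: 0.0495
rack xy mm [-107.1 -338.8] z 0.1574 rpy [180.   19.8 -23.3] F [ 0.2 -0.8 -2.9] w 0.04954209860581185 t 15.4167
```

```bash
python3 -m handwheel '[[0.03,[0.0003,0,0.0007],[0,0,0]],[0.03,[0,0,0],[0,0,0]],[0.03,[0,0,0],[0,0,0]]]' 25; python3 st.py
python3 -m handwheel '[[0.03,[0.0003,0,0.0007],[0,0,0]],[0.03,[0,0,0],[0,0,0]],[0.03,[0,0,0],[0,0,0]]]' 25; python3 st.py
```

```text
time: 15.67
tool_pos: [0.4617, -0.3391, 0.1567]
ee_rot: [3.141, 0.346, -0.406]
wrist_force: [-0.5, 1.0, -2.9]
width: 0.0498
rack xy mm [-107.1 -338.9] z 0.1567 rpy [180.   19.8 -23.3] F [-0.5  1.  -2.9] w 0.04980102347742098 t 15.6667
time: 15.92
tool_pos: [0.4618, -0.3392, 0.1562]
ee_rot: [3.141, 0.346, -0.406]
wrist_force: [0.1, 0.5, -1.1]
width: 0.05
rack xy mm [-107. -339.] z 0.1562 rpy [180.   19.8 -23.3] F [ 0.1  0.5 -1.1] w 0.049982978026464314 t 15.9167
```

```bash
python3 -m handwheel '[[0.03,[0.0003,0,0.0007],[0,0,0]],[0.03,[0,0,0],[0,0,0]],[0.03,[0,0,0],[0,0,0]]]' 25; python3 st.py
python3 - <<'E'
from h import *
for _ in range(4):
    p,d=camera("scene");print(observe()['wrist_force'][2].round(2))
E
python3 carton.py w14|head -2
```

```text
time: 16.17
tool_pos: [0.4619, -0.3393, 0.1562]
ee_rot: [3.141, 0.346, -0.407]
wrist_force: [-2.5, 1.2, 5.3]
width: 0.0494
rack xy mm [-106.9 -339.1] z 0.1562 rpy [180.   19.8 -23.3] F [-2.5  1.2  5.3] w 0.049395651756425775 t 16.1667
4.5
4.7
5.77
6.16
back n [ 0.9183 -0.3959 -0.0058] 0.0002821547632289287 [ 0.5142 -0.3619  0.1545] top n [0.0005 0.0013 1.    ] 0.00034018634306022126 [ 0.4937 -0.3522  0.2069] dot -0.005812884820843198
tilt(top) deg 0.03 0.08 yaw back -23.32 pitch back -0.33
```

Contact (about +5 N, top at 0.2065). Release.

```bash
python3 -m handwheel '[[0.053,[0,0,0],[0,0,0]],[0.056,[0,0,0],[0,0,0]],[0.065,[0,0,0],[0,0,0]],[0.08,[0,0,0],[0,0,0]],[0.0919,[0,0,0],[0,0,0]],[0.0919,[0,0,0],[0,0,0]],[0.0919,[0,0,0],[0,0,0]],[0.0919,[0,0,0],[0,0,0]]]'; python3 st.py;python3 carton.py w15
```

```text
time: 17.08
tool_pos: [0.4618, -0.3391, 0.1552]
ee_rot: [3.141, 0.346, -0.406]
wrist_force: [0.4, -0.6, 0.3]
width: 0.0916
rack xy mm [-106.9 -339. ] z 0.1552 rpy [180.   19.8 -23.3] F [ 0.4 -0.6  0.3] w 0.09155696746997208 t 17.0833
back n [ 0.9186 -0.3952 -0.0055] 0.00028384441319648506 [ 0.5142 -0.3617  0.1534] top n [0.0017 0.0009 1.    ] 0.000351061435593391 [ 0.4949 -0.3525  0.207 ] dot -0.0042761746231234935
tilt(top) deg 0.1 0.05 yaw back -23.28 pitch back -0.31
(190, 227) [ 0.5236 -0.3406  0.2055] tool [ 0.0368 -0.023  -0.0668]
(320, 225) [ 0.505  -0.3838  0.2045] tool [ 0.0372  0.024  -0.0658]
(220, 93) [ 0.5234 -0.3388  0.0558] tool [ 0.0868 -0.0247  0.0743]
(289, 93) [ 0.5029 -0.3866  0.0559] tool [0.0868 0.0273 0.0742]
```

View pics/w15.png

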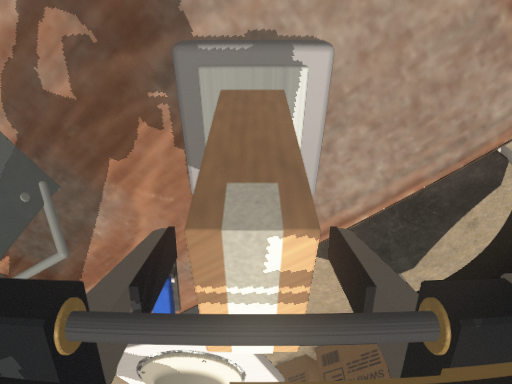

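```bash
python3 -m handwheel '[[0.0919,[0,0,-0.008],[0,0,0]],[0.0919,[0,0,-0.015],[0,0,0]],[0.0919,[0,0,-0.02],[0,0,0]],[0.0919,[0,0,-0.025],[0,0,0]],[0.0919,[0,0,-0.025],[0,0,0]],[0.0919,[0,0,-0.025],[0,0,0]],[0.0919,[0,0,-0.025],[0,0,0]],[0.0919,[0,0,-0.025],[0,0,0]],[0.0919,[0,0,0],[0,0,0]],[0.0919,[0,0,0],[0,0,0]]]'; python3 st.py;python3 - <<'E'
from h import *
import pickle
pickle.dump(calibration("wrist"),open("pics/w16.pkl","wb"))
for n in("wrist","top","scene"):
    p,d=camera(n);cv2.imwrite(f"pics/{n}16.png",p);np.save(f"pics/{n}16.npy",d)
E
```

```text
time: 17.97
tool_pos: [0.515, -0.3622, 0.3149]
ee_rot: [3.14, 0.342, -0.407]
wrist_force: [-0.1, 0.6, -0.8]
width: 0.0922
rack xy mm [ -57.3 -368.8] z 0.3149 rpy [179.9  19.6 -23.3] F [-0.1  0.6 -0.8] w 0.09217195130722633 t 17.9667
```

View pics/wrist16.png

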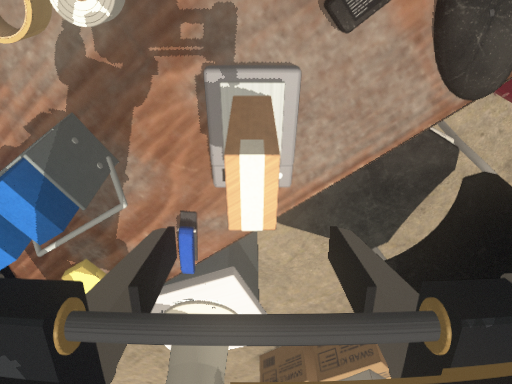

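View pics/top16.png

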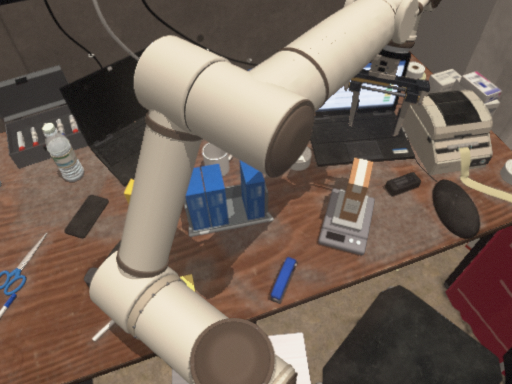

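View pics/scene16.png

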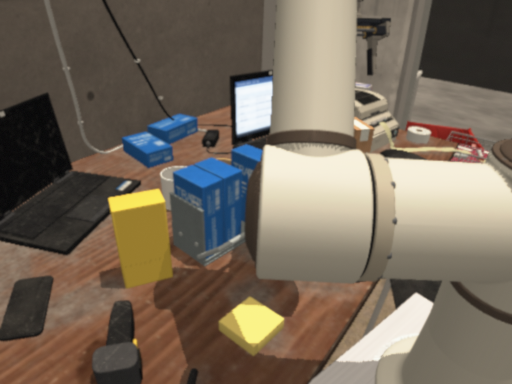

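Carton stands on the pan at (357,195) in the top view, three printed cartons are still in the rack. One numeric check, then hand in.

```bash
python3 - <<'E'
from h import *
import pickle
for n,c in(("top",calibration("top")),("wrist",pickle.load(open("pics/w16.pkl","rb")))):
    P=cloud(c,np.load(f"pics/{n}16.npy"));y=np.radians(-23.2)
    Q=(P[:,:2]-[.4723,-.3443])@np.array([[np.cos(y),-np.sin(y)],[np.sin(y),np.cos(y)]])*1e3
    m=(abs(P[:,2]-.206)<.004)&(abs(Q)<80).all(1);T=Q[m];print(n,m.sum(),P[m,2].mean(),T.min(0),T.max(0),cv2.minAreaRect(T.astype(np.float32)))
    b=(P[:,2]>.12)&(P[:,2]<.2)&(P[:,0]>.35)&(abs(Q)<60).all(1);print(len(Q[b]),np.percentile(Q[b],[1,99],axis=0))
c=calibration("top");p=cv2.imread("pics/top16.png");cv2.imwrite("pics/c16.png",cv2.resize(p[150:255,310:390],None,fx=6,fy=6,interpolation=2))
E
```

```text
top 539 0.2057327716174519 [-47.34589942 -23.06918683] [46.28692924 26.94347637] ((-0.5655746459960938, 1.8736038208007812), (49.86201858520508, 93.74162292480469), 89.78315734863281)
411 [[-46.9832959  -22.98032164]
 [ 12.21657878  27.19887069]]
wrist 4019 0.20660303468252217 [-45.12526361 -23.48734935] [45.91061862 26.67642657] ((0.3922996520996094, 1.5949974060058594), (50.159584045410156, 91.03466033935547), 89.99205017089844)
1691 [[ 44.2005558  -22.80461766]
 [ 45.76352744  24.94705354]]
```

View pics/c16.png

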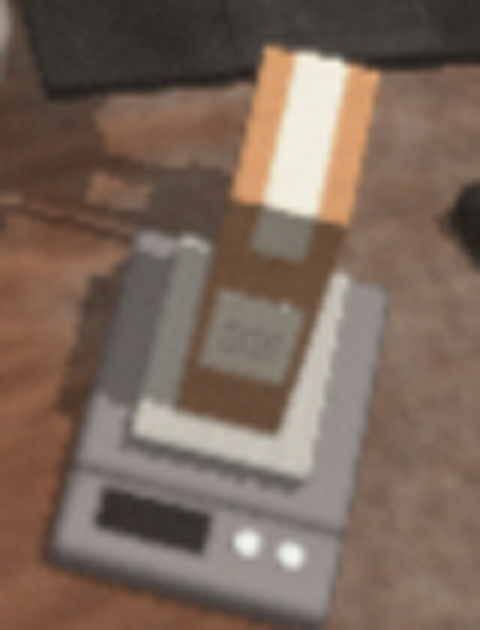

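The carton is off the pan's centre by about 0.5 mm in x and 1.7 mm in y, with pan visible all round it. Both views agree, so I'm handing the job in.

```bash
python3 -c "from bench import*;print(close_job())"
```

```text
the job is handed in; nothing more can be done
None
```

The mailing carton is standing upright on the scale's pan, and the job is handed in at about 18 s of the 58 s allowed. I pushed its top edge forward from behind until it leaned on the rest bar, at about 37.7°. Then I gripped it at the top by its sides with 25 N, lifted it out, set it upright and lowered it onto the pan, and backed the arm clear.

**Last checks:**
- **Position:** the top and wrist cameras agree that the carton is within 2 mm of the pan's centre, so about 15 mm of pan is free on every side.
- **Upright:** tilt was about 0.1° just after I opened the fingers, and its top is at 0.206 m, which is the pan's height plus the carton's.
- **Rack:** the three printed cartons are still standing in their bays.
- **Robot:** after backing off, the fingers were open and the wrist force was within noise (under 1 N).

**What did not go as planned:** joint 2 reached its limit when I first tried to line the tool up with the leaning carton. I gripped at about 18° tilt instead, and the carton is correctly placed despite that. The wrist force peaked at only about 6 N in my readings, when the carton touched down. I did not read the scale's display.

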